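# Load the polisher and index its selector to the third click

## Robot

A 6-joint arm with a two-finger parallel gripper is mounted at the origin on the work surface. World frame = base frame: x ahead of the robot, y to its left, z up, the work surface at z = 0. Lengths are in m, angles in rad, forces in N, time in s.
With the tool pointing down it reaches from about 0.4 to 0.825 m from the base axis. Payload 7 kg.
Tool frame: the origin (TCP) lies between the finger pads; the fingertips stand 8 mm ahead of it and the grasp point (between the pads) lies 11 mm behind it (arm.finger_overhang is the distance from the TCP to the fingertips, in m); z points along the fingers, y is the line along which they close (so a half turn about z gives the same grasp; the last joint's range is limited). The gripper opens to 88 mm and grips with 3 to 60 N. Pads are 19 mm wide; open, the fingers measure 130 mm over their backs; the gripper's body (78 mm by 193 mm) begins 47 mm behind the grasp point.
Start: joints at [-0.862, 0.359, 0.012, 0, -1.224, -0.288], TCP at [0.276, -0.616, 0.235] pointing down, gripper open.
Joint ranges: [-3.07, 3.07], [-1.43, 2.12], [-1.02, 1.25], [-3.03, 1.67], [-3.05, -0], [-3.03, 3.03]. Speed limits (rad/s): [2.39, 2.39, 3.01, 3.14, 3.14, 3.14].

## Interface

Orientations are given as [roll, pitch, yaw] about the fixed x, y, z axes, in that order (R = Rz(yaw) Ry(pitch) Rx(roll)).
In Python, from station import arm gives the robot as it stands.
- The arm moves only by the tool move_arm, never from a script. Its argument "rows" is text: rows parted by semicolons, each of 7 numbers parted by spaces: the turn, a rotation vector about the tool's x, y, z in degrees, then the shift along the tool's x, y, z in m, then the finger opening in m, from 0 to 0.0876. A call has 1 to 8 rows; each row shifts and turns the commanded pose from where the row before left it, along the tool's axes as they then stand; what a row does not reach is not made up. A row lasts 1/8 s, in which the tool goes at most 62.5 mm and 10.7 degrees, less where a joint would pass 70% of its speed; a pose out of reach is approached as far as the arm can. A call is refused whole if a number of a shift passes 0.0625 or a number of a turn 10.7, either way. A call with a gripper value outside its range is refused whole. The fingers move at their own pace and stop on an object; "squeeze" is the grip in N (left out, the last holds). Time passes only in rows, so rows that do not move let the fingers close. It gives the time, the measured TCP pose, the force, the opening and the grip force at its end, in the units of the state.
- arm.get_state(): the state, without advancing time (a new reading comes with each control period).
- arm.grab_frame(name): name is "side" or "top"; returns (picture, depth): 384x512x3 uint8, blue, green, red; 384x512 float32, m along the optical axis (not along the pixel's ray), 0 where there is no reading.
- arm.camera_model(name): a dict with "mtx" (3x3 intrinsics, pixels), "camera_from_world" (4x4, takes a point from world to camera coordinates). Camera axes: x right, y down, z forward; pixel columns grow to the right and rows downward; lengths in m; the calibration is good to about 2 mm. A picture is of the moment at which its call begins. camera_model takes no time and is no camera call.
- arm.job_done(): hands the job in; it is judged then, once.
The state is a dict: "t": time; "q": joint angles; "qd": joint speeds; "joint_efforts": joint torques, N m; "eef_pos": TCP position; "ee_rot": TCP orientation; "force": force on the tool from outside, world axes, zero at the start; "moment": the same for the moment, N m; "width": finger opening in m; "gripper_force": force on a finger pad.
Only numpy, scipy, OpenCV 4.12 (cv2) and the standard library are available. Lean on these libraries where they do the work, as an engineer would, in place of code of your own. Each camera call takes 0.05 s, during which the arm holds its last target. There are 200 camera calls.

## Task

Pick up the red scoop by its handle, tip all eight white polishing balls into the grey tub, and stand the empty scoop upright on the bench again. Then take the controller's selector knob, turn it clockwise from its home stop to the third click without ever running on to the fourth, and finish while holding it there: the program ends with the knob at rest in the third stop and still firmly in the grip. Leave the other things on the bench where they are.

Things in the scene. Friction and masses are not known exactly. Their poses are not given: they have to be found in the camera images.
- scoop: Red open-front scoop, 160 g, loose. Origin at bench level; -x is the open pouring front, z up. Flat floor (4 mm thick) x=-18..46 mm, then a chute rising at 20 degrees to the lip at x=-83. Walls 36 mm high; sides at y=+-38 outside, inside width 68; back at x=50. The balls lie on the flat floor; they begin to roll out with the front tipped down about 35 degrees, all out at 55.
- scoop_handle (a point): Grasp point of the scoop: middle of a black bar above the well, along the scoop's x (x=-32..46 mm), 14 mm thick (y), 26 mm tall (64 to 90 mm above the bench), joined to a post at its back end. The point is at x=5, y=0, z=77 mm in the scoop. Axes as the scoop.
- scoop_lip (a point): Middle of the scoop's front pouring lip, x=-83, z=28 mm in the scoop (88 mm in front of and 49 mm below the handle point). Axes as the scoop.
- tub_floor (a point): Centre of the inner floor of the grey round polishing tub (on a red foot, fixed to the bench), 46 mm above the bench. Inner radius 65 mm at the floor, widening to 95 mm at the rim. z up.
- tub_rim (a point): Centre of the tub's mouth, 110 mm above the bench; outer radius of the rim 100 mm.
- selector (a joint): Knob angle: 0 at its home stop (start, within 0.06), growing clockwise seen from above. A spring detent clicks every 24 degrees (0.419 rad): first stop 0.419, second 0.838, third 1.257, then 1.676 and 2.094 (end). Leaving a detent takes about 0.2 N m; past half way the knob snaps into the next by itself.
- selector_grip: Knob's blue grip bar, 52 mm long (x), 14 thick (y), 36 tall, white pointer line on top towards -x; turns with the knob about its vertical axis. Origin: bar centre on the axis, 79 mm above the bench (bar 61 to 97 mm). Below: disc of radius 29 mm and the fixed grey controller box, 150 (bar's x at home) x 130 x 50 mm, centred on the axis; a dial dot marks each stop, the third large and red.
- knob_middle (a point): Point on the knob's axis to grip at, 83 mm above the bench (14 mm below the bar's top). Axes as the grip bar.
- ball1: White ceramic polishing ball, 18 mm diameter, 12 g, loose in the scoop at first. Origin at its centre; it turns as it rolls.
- ball2: White ceramic polishing ball, 18 mm diameter, 12 g, loose in the scoop at first. Origin at its centre; it turns as it rolls.
- ball3: White ceramic polishing ball, 18 mm diameter, 12 g, loose in the scoop at first. Origin at its centre; it turns as it rolls.
- ball4: White ceramic polishing ball, 18 mm diameter, 12 g, loose in the scoop at first. Origin at its centre; it turns as it rolls.
- ball5: White ceramic polishing ball, 18 mm diameter, 12 g, loose in the scoop at first. Origin at its centre; it turns as it rolls.
- ball6: White ceramic polishing ball, 18 mm diameter, 12 g, loose in the scoop at first. Origin at its centre; it turns as it rolls.
- ball7: White ceramic polishing ball, 18 mm diameter, 12 g, loose in the scoop at first. Origin at its centre; it turns as it rolls.
- ball8: White ceramic polishing ball, 18 mm diameter, 12 g, loose in the scoop at first. Origin at its centre; it turns as it rolls.
- spray_bottle: Bystander: white spray bottle 68 mm wide, 206 mm tall, red and blue trigger head. Origin at its underside.
- rivet_jar: Bystander: amber jar 56 mm wide, 75 mm tall, steel cap. Origin at its underside.
- wrench: Bystander: steel wrench 160 mm long lying on the bench, under 20 mm high. Origin at its underside.
- brush: Bystander: hand brush 160 mm long lying on the bench, under 30 mm high. Origin at its underside.
Not all that is in view belongs to the job. Leave any purple look-alike of the part that bears selector alone.

How it is judged:
On the way, in this order (a step that is already met when the one before it is completed fails the run):
1. all eight balls are in the tub, the knob still at home (horizontal distance between each of ball1, ball2, ball3, ball4, ball5, ball6, ball7, ball8 and tub_floor below 0.085 m and height (world z) of ball1 between 0.04 and 0.1 m and height (world z) of ball2 between 0.04 and 0.1 m and height (world z) of ball3 between 0.04 and 0.1 m and height (world z) of ball4 between 0.04 and 0.1 m and height (world z) of ball5 between 0.04 and 0.1 m and height (world z) of ball6 between 0.04 and 0.1 m and height (world z) of ball7 between 0.04 and 0.1 m and height (world z) of ball8 between 0.04 and 0.1 m and value of joint selector between -0.1 and 0.21 rad), for 0.2 s.
2. the scoop stands empty on the bench, let go, the knob still at home (height (world z) of scoop below 0.008 m and angle between scoop's own z axis and vertical below 0.1 rad and linear speed of scoop below 0.03 m/s and contact force between scoop and the arm below 0.05 N and contact force between scoop and the fingers below 0.05 N and value of joint selector between -0.1 and 0.21 rad), for 0.2 s.
3. the gripped knob stands at the third stop (value of joint selector between 1.13664 and 1.37664 rad and contact force between selector_grip and the fingers above 3 N), for 0.2 s.
At the end, for the whole second after the job is handed in: All eight balls lie in the tub, the scoop stands upright on the bench (within 6 degrees) and is not touched, and the knob rests within 7 degrees of the third stop, held by the fingers with more than 3 N, through the last second (all of step 3 and horizontal distance between each of ball1, ball2, ball3, ball4, ball5, ball6, ball7, ball8 and tub_floor below 0.085 m and height (world z) of ball1 between 0.04 and 0.1 m and height (world z) of ball2 between 0.04 and 0.1 m and height (world z) of ball3 between 0.04 and 0.1 m and height (world z) of ball4 between 0.04 and 0.1 m and height (world z) of ball5 between 0.04 and 0.1 m and height (world z) of ball6 between 0.04 and 0.1 m and height (world z) of ball7 between 0.04 and 0.1 m and height (world z) of ball8 between 0.04 and 0.1 m and height (world z) of scoop below 0.008 m and angle between scoop's own z axis and vertical below 0.1 rad and linear speed of scoop below 0.03 m/s and contact force between scoop and the arm below 0.05 N and contact force between scoop and the fingers below 0.05 N and velocity of joint selector between -0.1 and 0.1 rad/s); the arm keeps its last pose, push and grip.
It fails at once if the knob is run on past the third stop, half way to the fourth or more (value of joint selector above 1.46608 rad).
It fails at once if the spray bottle is pushed out of place (over 30 mm) (distance of spray_bottle from where it was at the start of the episode above 0.03 m).
It fails at once if the rivet jar is pushed out of place (over 30 mm) (distance of rivet_jar from where it was at the start of the episode above 0.03 m).
It fails at once if the wrench is pushed out of place (over 30 mm) (distance of wrench from where it was at the start of the episode above 0.03 m).
It fails at once if the brush is pushed out of place (over 30 mm) (distance of brush from where it was at the start of the episode above 0.03 m).
It also fails if it takes over 61 s, if anything falls off the work surface, if the arm or the gripper's body presses on something with over 40 N, if the wrist force passes 120 N, or if a joint passes its speed limit or range.

## Working session

There is one attempt and no reset: what is moved stays moved. The work goes in short steps, Python scripts to look and compute and a tool call to move; the robot and the scene stay as the last step left them, time stands still between calls to the robot, and variables do not carry over. Pictures are saved under pics/ and viewed, at most 10 in all, crops included, and the job is handed in when it is done.

Besides the shell and the picture viewer there is one more tool, called after "Call:" as name(argument=value, ...), one argument or row to a line, values as JSON. move_arm: Moves the arm, as the interface text tells. Its arguments: {"type":"object","properties":{"rows":{"type":"string"},"squeeze":{"type":"number"}},"required":["rows"]}

```bash
ls; mkdir -p pics; python3 - <<'E'
from station import arm
import cv2,numpy as np
for n in("top","side"):
    p,d=arm.grab_frame(n); cv2.imwrite(f"pics/{n}0.png",p); np.savez(f"{n}0.npz",p=p,d=d)
    m=arm.camera_model(n); print(n,np.round(m["mtx"],1).tolist(),np.round(m["camera_from_world"],3).tolist())
print(arm.get_state())
E
```

```text
pics
top [[469.7, 0.0, 253.7], [0.0, 469.7, 199.7], [0.0, 0.0, 1.0]] [[-0.008, -1.0, 0.01, 0.014], [-0.984, 0.006, -0.18, 0.495], [0.18, -0.011, -0.984, 1.241], [0.0, 0.0, 0.0, 1.0]]
side [[366.1, 0.0, 256.4], [0.0, 366.1, 193.0], [0.0, 0.0, 1.0]] [[-0.931, -0.364, -0.024, 0.468], [-0.158, 0.461, -0.873, 0.156], [0.329, -0.809, -0.487, 0.844], [0.0, 0.0, 0.0, 1.0]]
{'t': 0.1, 'q': array([-8.61922702e-01,  3.59308942e-01,  1.11552178e-02, -2.76018974e-04,
       -1.22408934e+00, -2.88073804e-01]), 'qd': array([ 0.00041451, -0.00100851,  0.00137217,  0.00037135,  0.00112628,
        0.00036048]), 'joint_efforts': array([-7.78753019e-05, -5.84162915e+01,  2.93749648e+01,  7.01540440e+00,
        1.02045995e-02, -5.83468932e-05]), 'eef_pos': array([ 0.2755132 , -0.61575672,  0.23372837]), 'ee_rot': array([ 3.14013181e+00, -1.62262156e-04, -2.72088669e+00]), 'force': array([-0.92496478,  0.37451633, -0.36186059]), 'moment': array([0.02099973, 0.01228385, 0.02156674]), 'gripper_force': 0.0, 'width': 0.08778486394460057}
```

View pics/top0.png

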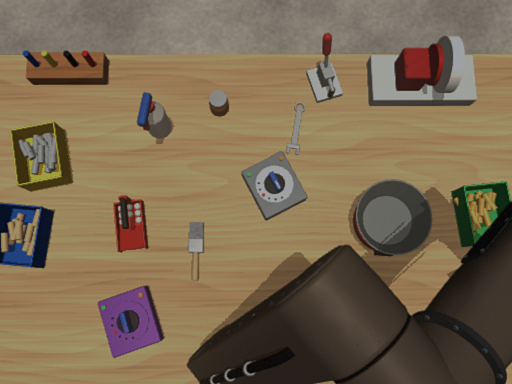

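View pics/side0.png

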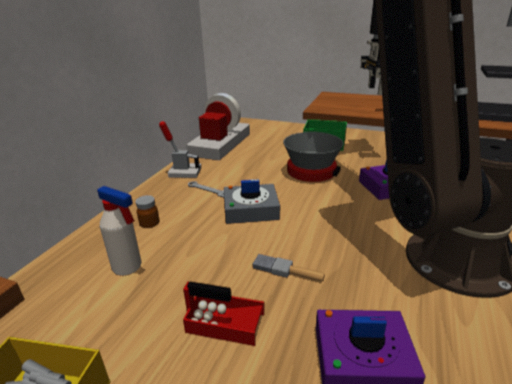

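The top view shows the scoop at about (130,222) with its chute towards the bottom of the picture (the robot). The tub is at (393,218), the grey controller at (275,184) and the purple decoy at (130,320). Bottle, jar, wrench and brush are at (157,118), (219,102), (297,128) and (196,250). Next I measure with depth.

```bash
cat > h.py <<'E'
from station import arm
import cv2,numpy as np
def cloud(n,d):
    m=arm.camera_model(n);K=m["mtx"];T=np.linalg.inv(m["camera_from_world"])
    v,u=np.mgrid[:384,:512]
    c=np.stack([(u-K[0,2])*d/K[0,0],(v-K[1,2])*d/K[1,1],d],-1)
    return c@T[:3,:3].T+T[:3,3]
def rect(P):
    (c,s,a)=cv2.minAreaRect((P[:,:2]*1000).astype(np.float32)); return np.round(c,1),np.round(s,1),round(a,1)
E
python3 - <<'E'
from h import *
np.set_printoptions(precision=4,suppress=True)
v,u=np.mgrid[:384,:512]
for n in("top","side"):
    f=np.load(n+"0.npz");p=f["p"].astype(int);W=cloud(n,f["d"]);z=W[...,2]
    b,g,r=p[...,0],p[...,1],p[...,2]
    ok=f["d"]>0
    box=(lambda u0,u1,v0,v1:ok&(u>=u0)&(u<u1)&(v>=v0)&(v<v1))
    R={"top":dict(sc=(105,155,185,260),tub=(345,440,170,260),knob=(240,310,145,222)),
       "side":dict(sc=(170,275,275,350),tub=(275,350,125,185),knob=(215,290,170,225))}[n]
    B=box(*R["sc"]); H=B&(r<60)&(z>.08)&(z<.1)
    print(n,"handle",H.sum(),W[H].mean(0),rect(W[H]))
    S=B&(r>90)&(g<60)&(z>.005)&(z<.06); print(" scoop",rect(W[S]),W[S].min(0),W[S].max(0))
    T=box(*R["tub"])&(z>.105)&(z<.118);
    x,y=W[T][:,0],W[T][:,1]; s=np.linalg.lstsq(np.c_[x,y,np.ones_like(x)],x*x+y*y,rcond=None)[0]
    print(" tub",T.sum(),s[:2]/2,np.sqrt(s[2]+(s[:2]**2).sum()/4))
    Kb=box(*R["knob"])
    G=Kb&(b>100)&(r<70)&(z>.08); Tp=Kb&(z>.09)&(z<.105)
    print(" blue",G.sum(),W[G].mean(0),rect(W[G]),"top",Tp.sum(),W[Tp].mean(0),rect(W[Tp]))
    C=Kb&(z>.042)&(z<.058); print(" box",rect(W[C]))
    RD=Kb&(r>140)&(g<80)&(z>.04)&(z<.07); print(" red",[(int(a),int(c)) for a,c in zip(u[RD],v[RD])][:12], W[RD].mean(0))
    Wt=Tp&(r>150)&(g>150); print(" white",W[Wt])
p=np.load("top0.npz")["p"]
a=cv2.resize(p[185:260,100:175],(390,390),interpolation=cv2.INTER_CUBIC);c=cv2.resize(p[145:220,237:312],(390,390),interpolation=cv2.INTER_CUBIC)
cv2.imwrite("pics/crop1.png",np.hstack([a,c]))
E
```

```text
top handle 160 [0.4548 0.3532 0.0883] (array([454.1, 353.8]), array([79.6, 12.9]), 7.4)
 scoop (array([430.1, 350.7]), array([135.2,  74.8]), 7.4) [0.3585 0.3049 0.0051] [0.5003 0.3952 0.0409]
 tub 557 [ 0.4379 -0.3496] 0.09591927795198274
 blue 53 [ 0.5435 -0.042   0.0969] (array([538.5, -44.9]), array([46. , 11.6]), 26.5) top 106 [ 0.5382 -0.0442  0.0963] (array([539. , -44.2]), array([51.9, 14.2]), 27.3)
 box (array([539.1, -44.3]), array([150.8, 130.3]), 27.0)
 red [(263, 194), (264, 194), (263, 195), (264, 195)] [ 0.5076 -0.0158  0.0551]
 white [[ 0.5286 -0.0475  0.104 ]
 [ 0.5308 -0.0507  0.0942]
 [ 0.5272 -0.0504  0.0982]
 [ 0.5218 -0.053   0.0981]]
side handle 369 [0.4523 0.3581 0.0877] (array([453.4, 356.3]), array([79.9, 15. ]), 6.9)
 scoop (array([430.9, 352.4]), array([138.2,  77.2]), 8.0) [0.3572 0.3056 0.005 ] [0.4981 0.3977 0.0599]
 tub 215 [ 0.4359 -0.3491] 0.09642352686147236
 blue 26 [ 0.5405 -0.0398  0.0964] (array([536.4, -40.9]), array([46.8,  7.8]), 20.8) top 76 [ 0.5353 -0.0413  0.0948] (array([535.7, -42.6]), array([50. , 14.7]), 25.5)
 box (array([535.7, -42.8]), array([150.4, 132.4]), 26.6)
 red [(230, 187)] [ 0.6076 -0.0615  0.056 ]
 white []
```

View pics/crop1.png

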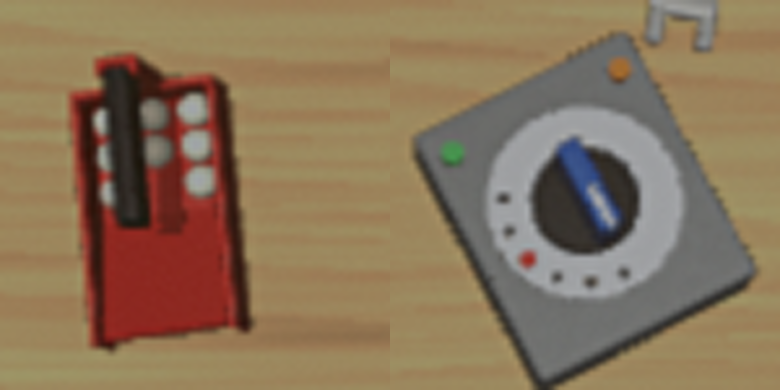

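The crop shows the knob's white pointer at the lower right and the red third dot at the lower left. That puts the bar's x at a yaw of about 27° at home and −45° at the third stop. The scoop's yaw is about 7.4° with its handle point near (0.452, 0.355), and the tub centre is at (0.437, −0.349). Next I write a polar-path planner.

```bash
cat > plan.py <<'E'
from station import arm
import numpy as np
from scipy.spatial.transform import Rotation as Ro, Slerp
def pose():
    s=arm.get_state(); return s,np.array(s["eef_pos"]),Ro.from_euler("xyz",s["ee_rot"])
def down(yaw,tilt=0): # tool down at yaw (deg), then tipped about tool y by tilt
    return Ro.from_euler("xyz",[180,0,yaw],degrees=True)*Ro.from_rotvec([0,tilt,0],degrees=True)
def show(P,R,g):
    for i in range(len(P)-1):
        t=(R[i].inv()*R[i+1]).as_rotvec(degrees=True); d=R[i].inv().apply(P[i+1]-P[i])
        print(" ".join("%g"%(round(x,1)+0) for x in t)," ".join("%g"%(round(x,4)+0) for x in d),g,end=";\n" if i%8==7 else "; ")
    print()
def go(p,R,n,g,polar=True,start=None):
    s,p0,R0=pose()
    if start: p0,R0=start
    a=np.linspace(0,1,n+1)
    rel=(R0.inv()*R)
    if polar:
        r=[np.hypot(*p0[:2]),np.hypot(*p[:2])];b=[np.arctan2(p0[1],p0[0]),np.arctan2(p[1],p[0])]
        rr=r[0]+a*(r[1]-r[0]);bb=b[0]+a*(b[1]-b[0]);P=np.c_[rr*np.cos(bb),rr*np.sin(bb),p0[2]+a*(p[2]-p0[2])]
    else: P=p0+a[:,None]*(np.array(p)-p0)
    RR=[R0*Ro.from_rotvec(x*rel.as_rotvec()) for x in a]
    show(P,RR,g); return np.array(p),R
E
python3 - <<'E'
from plan import *
go([.452,.355,.30],down(7.4),20,.0876)
E
```

```text
0 0 -8.2 -0.0607 0.0078 -0.0033 0.0876; 0 0 -8.2 -0.0606 0.0046 -0.0033 0.0876; 0 0 -8.2 -0.0603 0.0015 -0.0033 0.0876; 0 0 -8.2 -0.0598 -0.0016 -0.0033 0.0876; 0 0 -8.2 -0.0592 -0.0046 -0.0033 0.0876; 0 0 -8.2 -0.0585 -0.0075 -0.0033 0.0876; 0 0 -8.2 -0.0576 -0.0104 -0.0033 0.0876; 0 0 -8.2 -0.0565 -0.0133 -0.0033 0.0876;
0 0 -8.2 -0.0553 -0.016 -0.0033 0.0876; 0 0 -8.2 -0.054 -0.0187 -0.0033 0.0876; 0 0 -8.2 -0.0526 -0.0212 -0.0033 0.0876; 0 0 -8.2 -0.051 -0.0237 -0.0033 0.0876; 0 0 -8.2 -0.0493 -0.026 -0.0033 0.0876; 0 0 -8.2 -0.0476 -0.0283 -0.0033 0.0876; 0 0 -8.2 -0.0457 -0.0304 -0.0033 0.0876; 0 0 -8.2 -0.0437 -0.0324 -0.0033 0.0876;
0 0 -8.2 -0.0417 -0.0343 -0.0033 0.0876; 0 0 -8.2 -0.0395 -0.0361 -0.0033 0.0876; 0 0 -8.2 -0.0373 -0.0378 -0.0033 0.0876; 0 0 -8.2 -0.035 -0.0393 -0.0033 0.0876;
```

Call:
move_arm(
  rows="0 0 -8.2 -0.061 0.008 -0.0033 0.0876; 0 0 -8.2 -0.061 0.005 -0.0033 0.0876; 0 0 -8.2 -0.06 0.0015 -0.0033 0.0876; 0 0 -8.2 -0.06 -0.0015 -0.0033 0.0876; 0 0 -8.2 -0.059 -0.0045 -0.0033 0.0876; 0 0 -8.2 -0.0585 -0.0075 -0.0033 0.0876; 0 0 -8.2 -0.0575 -0.0105 -0.0033 0.0876; 0 0 -8.2 -0.0565 -0.013 -0.0033 0.0876",
)

```text
t: 1.1
eef_pos: [0.5782, -0.258, 0.2605]
ee_rot: [3.141, 0.0, -1.571]
force: [0.7, 0.0, 0.8]
width: 0.0877
gripper_force: 0.0
```

```bash
python3 - <<'E'
from plan import *
s,p,R=pose(); print(s["q"],p,s["ee_rot"],np.hypot(*p[:2]))
E
```

```text
[-1.12060669e-01  2.76234637e-01 -4.65455150e-02 -1.13848454e-04
 -1.24886480e+00  1.11812650e-01] [ 0.57818625 -0.25803491  0.26047535] [ 3.14076138e+00  2.01983993e-04 -1.57108050e+00] 0.6331519145172209
```

Call:
move_arm(
  rows="0 0 -8.2 -0.0555 -0.016 -0.0033 0.0876; 0 0 -8.2 -0.054 -0.0185 -0.0033 0.0876; 0 0 -8.2 -0.0525 -0.021 -0.0033 0.0876; 0 0 -8.2 -0.051 -0.0235 -0.0033 0.0876; 0 0 -8.2 -0.0495 -0.026 -0.0033 0.0876; 0 0 -8.2 -0.0475 -0.0285 -0.0033 0.0876; 0 0 -8.2 -0.0455 -0.0305 -0.0033 0.0876; 0 0 -8.2 -0.0435 -0.0325 -0.0033 0.0876",
)

```text
t: 2.1
eef_pos: [0.5628, 0.1798, 0.287]
ee_rot: [3.141, 0.0, -0.426]
force: [0.4, -0.2, 0.6]
width: 0.0875
gripper_force: 0.0
```

```bash
python3 - <<'E'
from plan import *
s,p,R=pose(); print(s["q"],p,s["ee_rot"],np.hypot(*p[:2]))
go([.452,.355,.20],down(7.4),6,.0876)
E
```

```text
[ 6.39738240e-01  1.92028058e-01 -9.74128914e-02 -1.60243601e-04
 -1.28210727e+00  5.04971402e-01] [0.56280186 0.17979559 0.28695269] [ 3.14100890e+00  4.98163709e-04 -4.26132508e-01] 0.5908234853023895
0 0 -5.3 -0.0262 -0.0234 0.0145 0.0876; 0 0 -5.3 -0.0253 -0.0242 0.0145 0.0876; 0 0 -5.3 -0.0244 -0.0249 0.0145 0.0876; 0 0 -5.3 -0.0234 -0.0255 0.0145 0.0876; 0 0 -5.3 -0.0225 -0.0262 0.0145 0.0876; 0 0 -5.3 -0.0215 -0.0268 0.0145 0.0876;
```

Call:
move_arm(
  rows="0 0 -5.3 -0.026 -0.0235 0.0145 0.0876; 0 0 -5.3 -0.0255 -0.024 0.0145 0.0876; 0 0 -5.3 -0.0245 -0.025 0.0145 0.0876; 0 0 -5.3 -0.0235 -0.0255 0.0145 0.0876; 0 0 -5.3 -0.0225 -0.026 0.0145 0.0876; 0 0 -5.3 -0.0215 -0.027 0.0145 0.0876; 0 0 0 0 0 0 0.0876",
)

```text
t: 2.98
eef_pos: [0.4516, 0.3548, 0.1988]
ee_rot: [3.14, 0.002, 0.127]
force: [-0.6, -0.5, 0.2]
width: 0.0876
gripper_force: 0.0
```

```bash
python3 - <<'E'
from h import *
from plan import *
np.set_printoptions(precision=3,suppress=True)
s,p,R=pose(); print(s["q"],p,s["ee_rot"])
go([.452,.355,.066],down(7.4),8,.0876)
f=np.load("top0.npz");W=cloud("top",f["d"])
for n,(u0,u1,v0,v1) in dict(grinder=(365,478,35,108),clamp=(305,345,30,104),bottle=(135,175,90,140),jar=(205,232,88,118),wrench=(285,306,100,155)).items():
    Q=W[v0:v1,u0:u1].reshape(-1,3);Q=Q[(Q[:,2]>.015)&(Q[:,2]<.5)];print(n,Q.min(0),Q.max(0))
E
```

```text
[ 1.006  0.222 -0.264 -0.001 -1.087  0.692] [0.452 0.355 0.199] [3.14  0.002 0.127]
0 0 0 0.0001 0 0.0166 0.0876; 0 0 0 0.0001 0 0.0166 0.0876; 0 0 0 0.0001 0 0.0166 0.0876; 0 0 0 0.0001 0 0.0166 0.0876; 0 0 0 0.0001 0 0.0166 0.0876; 0 0 0 0.0001 0 0.0166 0.0876; 0 0 0 0.0001 0 0.0166 0.0876; 0 0 0 0.0001 0 0.0166 0.0876;

grinder [ 0.775 -0.63   0.015] [ 0.926 -0.327  0.206]
clamp [ 0.791 -0.25   0.015] [ 0.914 -0.147  0.189]
bottle [0.656 0.248 0.016] [0.746 0.308 0.211]
jar [0.75  0.083 0.015] [0.803 0.136 0.081]Traceback (most recent call last):
  File "<stdin>", line 8, in <module>
    return umr_minimum(a, axis, None, out, keepdims, initial, where)
ValueError: zero-size array to reduction operation minimum which has no identity
```

Call:
move_arm(
  rows="0 0 0 0 0 0.0166 0.0876; 0 0 0 0 0 0.0166 0.0876; 0 0 0 0 0 0.0166 0.0876; 0 0 0 0 0 0.0166 0.0876; 0 0 0 0 0 0.0166 0.0876; 0 0 0 0 0 0.0166 0.0876; 0 0 0 0 0 0.0166 0.0876; 0 0 0 0 0 0.0166 0.0876",
)

```text
t: 3.98
eef_pos: [0.4534, 0.354, 0.0665]
ee_rot: [3.142, 0.0, 0.124]
force: [-0.4, -0.1, -0.1]
width: 0.0876
gripper_force: 0.0
```

Call:
move_arm(
  rows="0 0 0 0 0 0 0.05; 0 0 0 0 0 0 0.03; 0 0 0 0 0 0 0.02; 0 0 0 0 0 0 0.012; 0 0 0 0 0 0 0.005; 0 0 0 0 0 0 0; 0 0 0 0 0 0 0; 0 0 0 0 0 0 0",
  squeeze=40,
)

```text
t: 4.97
eef_pos: [0.4535, 0.3541, 0.0676]
ee_rot: [-3.141, -0.0, 0.124]
force: [-0.1, -0.9, 0.4]
width: 0.0138
gripper_force: 40.0
```

```bash
cat > pour.py <<'E'
from plan import *
O=np.array([np.cos(np.radians(-18.6)),np.sin(np.radians(-18.6)),0]);Z=np.array([0,0,1.]);TUB=np.array([.437,-.349,0])
def tip(th,lipz,back=.025):
    t=np.radians(th);lip=TUB-back*O+lipz*Z
    h=lip-O*(.088*np.cos(t)-.049*np.sin(t))+Z*(.088*np.sin(t)+.049*np.cos(t))
    return h+.010*(-Z*np.cos(t)-O*np.sin(t)), down(161.4,th)
E
python3 - <<'E'
from pour import *
s,p,R=pose()
A=(p+[0,0,.24],R); e,Re=tip(0,.245); print(e)
b=[np.arctan2(x[1],x[0]) for x in (A[0],e)];r=[np.hypot(*x[:2]) for x in (A[0],e)];bm=np.mean(b);rm=np.mean(r)
M=go([rm*np.cos(bm),rm*np.sin(bm),.30],down(-95.7),16,0,start=A)
go(e,Re,16,0,start=M)
E
```

```text
[ 0.32990217 -0.3129576   0.284     ]
0 0 6.4 0.0093 0.024 0.0005 0; 0 0 6.4 0.0108 0.0232 0.0005 0; 0 0 6.4 0.0123 0.0223 0.0005 0; 0 0 6.4 0.0136 0.0213 0.0005 0; 0 0 6.4 0.0149 0.0202 0.0005 0; 0 0 6.4 0.0161 0.019 0.0005 0; 0 0 6.4 0.0172 0.0178 0.0005 0; 0 0 6.4 0.0183 0.0165 0.0005 0;
0 0 6.4 0.0192 0.0151 0.0005 0; 0 0 6.4 0.02 0.0137 0.0005 0; 0 0 6.4 0.0207 0.0123 0.0005 0; 0 0 6.4 0.0214 0.0108 0.0005 0; 0 0 6.4 0.0219 0.0093 0.0005 0; 0 0 6.4 0.0223 0.0077 0.0005 0; 0 0 6.4 0.0226 0.0062 0.0005 0; 0 0 6.4 0.0228 0.0046 0.0005 0;

0 0 6.4 0.0229 0.0031 0.001 0; 0 0 6.4 0.0229 0.0016 0.001 0; 0 0 6.4 0.0228 0 0.001 0; 0 0 6.4 0.0226 -0.0015 0.001 0; 0 0 6.4 0.0223 -0.0029 0.001 0; 0 0 6.4 0.0218 -0.0044 0.001 0; 0 0 6.4 0.0213 -0.0058 0.001 0; 0 0 6.4 0.0208 -0.0071 0.001 0;
0 0 6.4 0.0201 -0.0084 0.001 0; 0 0 6.4 0.0193 -0.0097 0.001 0; 0 0 6.4 0.0185 -0.0109 0.001 0; 0 0 6.4 0.0176 -0.012 0.001 0; 0 0 6.4 0.0166 -0.013 0.001 0; 0 0 6.4 0.0156 -0.014 0.001 0; 0 0 6.4 0.0145 -0.0149 0.001 0; 0 0 6.4 0.0134 -0.0157 0.001 0;
```

Call:
move_arm(
  rows="0 0 0 0 0 -0.005 0; 0 0 0 0 0 -0.015 0; 0 0 0 0 0 -0.03 0; 0 0 0 0 0 -0.04 0; 0 0 0 0 0 -0.05 0; 0 0 0 0 0 -0.05 0; 0 0 0 0 0 -0.035 0; 0 0 0 0 0 -0.015 0",
)

```text
t: 5.98
eef_pos: [0.4538, 0.3543, 0.3107]
ee_rot: [-3.139, -0.003, 0.124]
force: [1.2, 0.8, -3.2]
width: 0.0139
gripper_force: 40.0
```

Call:
move_arm(
  rows="0 0 3 0.005 0.012 0 0; 0 0 6.4 0.0105 0.0235 0.0005 0; 0 0 6.4 0.0125 0.0225 0.0005 0; 0 0 6.4 0.0135 0.0215 0.0005 0; 0 0 6.4 0.015 0.02 0.0005 0; 0 0 6.4 0.016 0.019 0.0005 0; 0 0 6.4 0.017 0.018 0.0005 0; 0 0 6.4 0.0185 0.0165 0.0005 0",
)

```text
t: 6.98
eef_pos: [0.523, 0.1773, 0.3019]
ee_rot: [3.138, 0.001, -0.716]
force: [-0.2, 0.4, -1.6]
width: 0.014
gripper_force: 40.0
```

Call:
move_arm(
  rows="0 0 6.4 0.019 0.015 0.0005 0; 0 0 6.4 0.02 0.0135 0.0005 0; 0 0 6.4 0.0205 0.0125 0.0005 0; 0 0 6.4 0.0215 0.011 0.0005 0; 0 0 6.4 0.022 0.0095 0.0005 0; 0 0 6.4 0.0225 0.0075 0.0005 0; 0 0 6.4 0.0225 0.006 0.0005 0; 0 0 6.4 0.023 0.0045 0.0005 0",
)

```text
t: 7.98
eef_pos: [0.5295, -0.0122, 0.2979]
ee_rot: [3.138, -0.001, -1.61]
force: [0.2, -0.5, -1.5]
width: 0.0138
gripper_force: 40.0
```

Call:
move_arm(
  rows="0 0 6.4 0.023 0.003 0.001 0; 0 0 6.4 0.023 0.0015 0.001 0; 0 0 6.4 0.023 0 0.001 0; 0 0 6.4 0.0225 -0.0015 0.001 0; 0 0 6.4 0.0225 -0.003 0.001 0; 0 0 6.4 0.022 -0.0045 0.001 0; 0 0 6.4 0.0215 -0.006 0.001 0; 0 0 6.4 0.021 -0.007 0.001 0",
)

```text
t: 8.98
eef_pos: [0.4719, -0.1828, 0.29]
ee_rot: [3.139, -0.003, -2.503]
force: [-0.0, 0.5, -2.4]
width: 0.0136
gripper_force: 40.0
```

```bash
python3 - <<'E'
from pour import *
np.set_printoptions(precision=3,suppress=True)
s,p,R=pose();print(s["q"],p,s["width"])
e,Re=tip(0,.245);go(e,Re,10,0)
E
```

```text
[ 0.019  0.046 -0.26  -0.001 -1.268 -0.951] [ 0.472 -0.183  0.29 ] 0.013593457150900778
0 0 5.5 0.0194 -0.0057 0.0006 0; 0 0 5.5 0.0189 -0.0067 0.0006 0; 0 0 5.5 0.0183 -0.0077 0.0006 0; 0 0 5.5 0.0177 -0.0086 0.0006 0; 0 0 5.5 0.017 -0.0095 0.0006 0; 0 0 5.5 0.0163 -0.0103 0.0006 0; 0 0 5.5 0.0156 -0.011 0.0006 0; 0 0 5.5 0.0148 -0.0117 0.0006 0;
0 0 5.5 0.014 -0.0124 0.0006 0; 0 0 5.5 0.0132 -0.013 0.0006 0;
```

Call:
move_arm(
  rows="0 0 5.5 0.0195 -0.0055 0.0005 0; 0 0 5.5 0.019 -0.0065 0.0005 0; 0 0 5.5 0.0185 -0.0075 0.0005 0; 0 0 5.5 0.0175 -0.0085 0.0005 0; 0 0 5.5 0.017 -0.0095 0.0005 0; 0 0 5.5 0.0165 -0.0105 0.0005 0; 0 0 5.5 0.0155 -0.011 0.0005 0; 0 0 5.5 0.015 -0.0115 0.0005 0",
)

```text
t: 9.98
eef_pos: [0.3612, -0.2923, 0.2861]
ee_rot: [3.141, -0.003, 3.012]
force: [0.1, -0.6, -2.8]
width: 0.0135
gripper_force: 40.0
```

Call:
move_arm(
  rows="0 0 5.5 0.014 -0.0125 0.0005 0; 0 0 5.5 0.013 -0.013 0.0005 0; 0 0 0 0 0 0 0; 0 0 0 0 0 0 0",
)

```text
t: 10.48
eef_pos: [0.3317, -0.3125, 0.2862]
ee_rot: [3.141, -0.002, 2.826]
force: [0.7, -0.1, -1.4]
width: 0.0137
gripper_force: 40.0
```

```bash
python3 - <<'E'
from pour import *
from h import *
np.set_printoptions(precision=3,suppress=True)
s,p,R=pose();print(s["q"],p,s["ee_rot"],s["width"])
a,b=arm.grab_frame("top")[0],arm.grab_frame("side")[0]
cv2.imwrite("pics/c2.png",np.hstack([cv2.resize(a[140:290,300:450],(390,390)),cv2.resize(b[80:230,240:390],(390,390))]))
c=go(*tip(28,.14),8,0,polar=False);c=go(*tip(32,.105),2,0,polar=False,start=c)
# follow the arc about the lip
T=[32,36,40,45,50,55,60,60]
Q=[tip(t,.105) for t in T]; show([q[0] for q in Q],[q[1] for q in Q],0)
E
```

```text
[-0.321 -0.045 -0.359 -0.    -1.257 -1.565] [ 0.332 -0.312  0.286] [ 3.141 -0.002  2.826] 0.013695361028292104
0 3.5 0.1 -0.0033 -0.0002 0.0088 0; 0 3.5 0.1 -0.0039 -0.0002 0.0086 0; 0 3.5 0.1 -0.0044 -0.0002 0.0084 0; 0 3.5 0.1 -0.0049 -0.0002 0.0081 0; 0 3.5 0.1 -0.0054 -0.0002 0.0078 0; 0 3.5 0.1 -0.0058 -0.0002 0.0074 0; 0 3.5 0.1 -0.0063 -0.0002 0.0071 0; 0 3.5 0.1 -0.0067 -0.0002 0.0067 0;

0 2 0 -0.0097 0 0.0124 0; 0 2 0 -0.0101 0 0.0121 0; 
0 4 0 -0.0029 0 -0.006 0; 0 4 0 -0.0029 0 -0.006 0; 0 5 0 -0.0037 0 -0.0075 0; 0 5 0 -0.0037 0 -0.0075 0; 0 5 0 -0.0037 0 -0.0075 0; 0 5 0 -0.0037 0 -0.0075 0; 0 0 0 0 0 0 0;
```

View pics/c2.png

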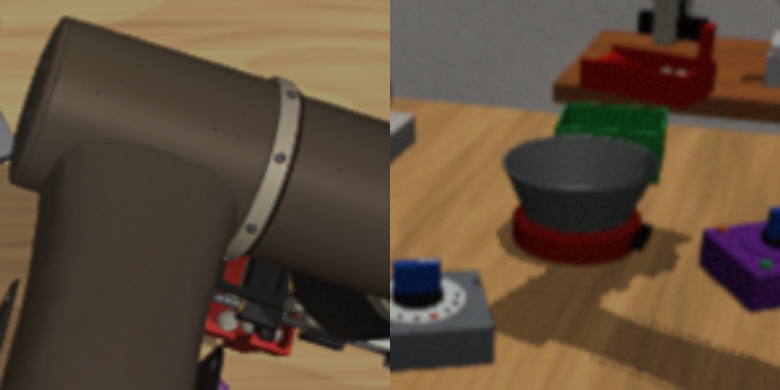

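The crop shows the scoop held level above the tub with its post (back) on the right, its front facing outward and the balls still inside. Now I tip it.

Call:
move_arm(
  rows="0 3.5 0 -0.0035 0 0.009 0; 0 3.5 0 -0.004 0 0.0085 0; 0 3.5 0 -0.0045 0 0.0085 0; 0 3.5 0 -0.005 0 0.008 0; 0 3.5 0 -0.0055 0 0.008 0; 0 3.5 0 -0.006 0 0.0075 0; 0 3.5 0 -0.0065 0 0.007 0; 0 3.5 0 -0.0065 0 0.0065 0",
)

```text
t: 11.58
eef_pos: [0.3591, -0.321, 0.2154]
ee_rot: [3.141, -0.49, 2.827]
force: [0.7, 0.9, -2.7]
width: 0.0137
gripper_force: 40.0
```

```bash
python3 - <<'E'
from pour import *
from h import *
np.set_printoptions(precision=3,suppress=True)
s,p,R=pose();print(s["q"],p,s["ee_rot"],s["width"],s["force"],tip(28,.14)[0],(R.inv()*down(161.4,28)).as_rotvec(degrees=True))
b=arm.grab_frame("side")[0]
cv2.imwrite("pics/c3.png",cv2.resize(b[60:210,240:390],(450,450)))
E
```

```text
[-0.318  0.354 -0.145  0.002 -1.563 -1.567] [ 0.359 -0.321  0.215] [ 3.141 -0.49   2.827] 0.013701448199192 [ 0.66   0.9   -2.711] [ 0.357 -0.322  0.216] [-0.266 -0.099  0.514]
```

View pics/c3.png

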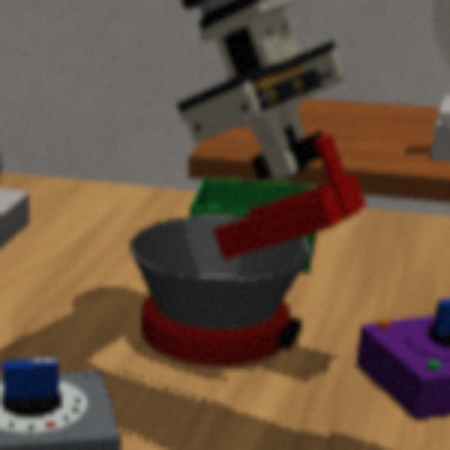

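The lip points into the tub's mouth, as planned. I continue tipping.

Call:
move_arm(
  rows="0 2 0 -0.0095 0 0.0125 0; 0 2 0 -0.01 0 0.012 0; 0 3 0 -0.0022 0 -0.0045 0; 0 3 0 -0.0022 0 -0.0045 0; 0 3 0 -0.0022 0 -0.0045 0; 0 3 0 -0.0022 0 -0.0045 0; 0 3 0 -0.0022 0 -0.0045 0; 0 3 0 -0.0022 0 -0.0045 0",
)

```text
t: 12.62
eef_pos: [0.3899, -0.3311, 0.1973]
ee_rot: [3.141, -0.873, 2.827]
force: [0.1, -0.8, -0.7]
width: 0.0138
gripper_force: 40.0
```

Call:
move_arm(
  rows="0 3 0 -0.0022 0 -0.0045 0; 0 3 0 -0.0022 0 -0.0045 0; 0 3 0 -0.0022 0 -0.0045 0; 0 3 0 -0.0022 0 -0.0045 0; 0 0 0 0 0 0 0; 0 0 0 0 0 0 0; 0 0 0 0 0 0 0; 0 0 0 0 0 0 0",
)

```text
t: 13.62
eef_pos: [0.4078, -0.3373, 0.2014]
ee_rot: [-3.142, -1.08, 2.826]
force: [-0.9, 0.3, -0.7]
width: 0.0138
gripper_force: 40.0
```

```bash
python3 - <<'E'
from pour import *
from h import *
np.set_printoptions(precision=3,suppress=True)
s,p,R=pose();print(s["q"],p,s["ee_rot"],s["width"],s["force"],tip(62,.105)[0])
b=arm.grab_frame("side")[0]
a=arm.grab_frame("top")[0]
cv2.imwrite("pics/c4.png",np.hstack([cv2.resize(b[60:210,240:390],(390,390)),cv2.resize(a[140:290,300:450],(390,390))]))
E
```

```text
[-0.318  0.789  0.226  0.003 -2.088 -1.568] [ 0.408 -0.337  0.201] [-3.142 -1.08   2.826] 0.013801546913335258 [-0.886  0.259 -0.695] [ 0.407 -0.339  0.201]
```

View pics/c4.png

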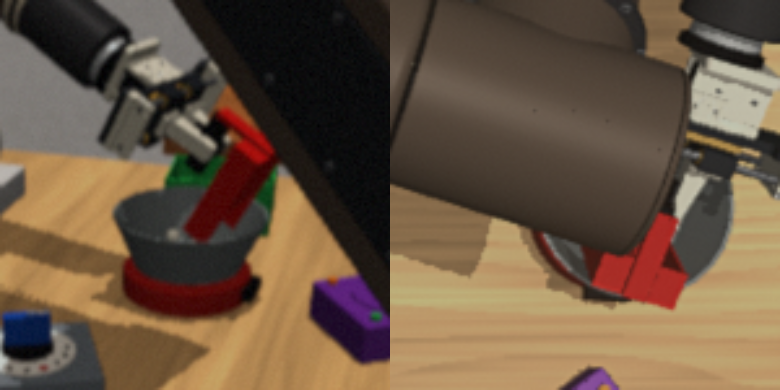

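A ball shows in the tub and the wrist force has dropped to about the empty scoop's weight. I lift, level the scoop and swing back.

Call:
move_arm(
  rows="0 0 0 0.0175 0 -0.0095 0; 0 0 0 0.0175 0 -0.0095 0; 0 0 0 0.0175 0 -0.0095 0; 0 0 0 0.0175 0 -0.0095 0; 0 -6 0 0 0 0 0; 0 -8 0 0 0 0 0; 0 -8 0 0 0 0 0; 0 -8 0 0 0 0 0",
)

```text
t: 14.72
eef_pos: [0.4087, -0.3376, 0.2818]
ee_rot: [-3.141, -0.553, 2.826]
force: [0.3, -0.4, 0.1]
width: 0.0136
gripper_force: 40.0
```

```bash
python3 - <<'E'
from pour import *
np.set_printoptions(precision=3,suppress=True)
s,p,R=pose();print(s["q"],p,s["ee_rot"],s["width"])
A=go([.36,-.30,.30],down(161.4),4,0,polar=False)
M=[ .5295,-.0122,.30]
B=go(M,down(-95.7),12,0,start=A)
go([.4535,.3541,.30],down(7.1),12,0,start=B)
E
```

```text
[-0.319  0.428  0.098  0.002 -1.794 -1.568] [ 0.409 -0.338  0.282] [-3.141 -0.553  2.826] 0.013646879644934596
0 -7.9 0.1 0.0147 0.0052 0.0037 0; 0 -7.9 0.1 0.0151 0.0051 0.0017 0; 0 -7.9 0.1 0.0152 0.0051 -0.0004 0; 0 -7.9 0.1 0.015 0.0051 -0.0025 0; 
0 0 -8.6 -0.0136 0.0231 0 0; 0 0 -8.6 -0.0159 0.022 0 0; 0 0 -8.6 -0.018 0.0207 0 0; 0 0 -8.6 -0.02 0.0191 0 0; 0 0 -8.6 -0.0219 0.0174 0 0; 0 0 -8.6 -0.0236 0.0155 0 0; 0 0 -8.6 -0.0252 0.0134 0 0; 0 0 -8.6 -0.0266 0.0111 0 0;
0 0 -8.6 -0.0278 0.0087 0 0; 0 0 -8.6 -0.0287 0.0062 0 0; 0 0 -8.6 -0.0294 0.0035 0 0; 0 0 -8.6 -0.0299 0.0008 0 0; 
0 0 -8.6 -0.0306 -0.0006 0 0; 0 0 -8.6 -0.0306 -0.0034 0 0; 0 0 -8.6 -0.0304 -0.0062 0 0; 0 0 -8.6 -0.0299 -0.0091 0 0; 0 0 -8.6 -0.0292 -0.0118 0 0; 0 0 -8.6 -0.0282 -0.0146 0 0; 0 0 -8.6 -0.0269 -0.0172 0 0; 0 0 -8.6 -0.0254 -0.0197 0 0;
0 0 -8.6 -0.0236 -0.0221 0 0; 0 0 -8.6 -0.0217 -0.0243 0 0; 0 0 -8.6 -0.0195 -0.0264 0 0; 0 0 -8.6 -0.0171 -0.0282 0 0;
```

Call:
move_arm(
  rows="0 -7.9 0.1 0.0145 0.005 0.0035 0; 0 -7.9 0.1 0.015 0.005 0.0015 0; 0 -7.9 0.1 0.015 0.005 -0.0005 0; 0 -7.9 0.1 0.015 0.005 -0.0025 0; 0 0 -8.6 -0.0135 0.023 0 0; 0 0 -8.6 -0.016 0.022 0 0; 0 0 -8.6 -0.018 0.0205 0 0; 0 0 -8.6 -0.02 0.019 0 0",
)

```text
t: 15.72
eef_pos: [0.4358, -0.2219, 0.2998]
ee_rot: [3.139, -0.006, -2.859]
force: [-0.5, 0.4, -0.8]
width: 0.0137
gripper_force: 40.0
```

Call:
move_arm(
  rows="0 0 -8.6 -0.022 0.0175 0 0; 0 0 -8.6 -0.0235 0.0155 0 0; 0 0 -8.6 -0.025 0.0135 0 0; 0 0 -8.6 -0.0265 0.011 0 0; 0 0 -8.6 -0.028 0.0085 0 0; 0 0 -8.6 -0.0285 0.006 0 0; 0 0 -8.6 -0.0295 0.0035 0 0; 0 0 -8.6 -0.03 0.001 0 0",
)

```text
t: 16.73
eef_pos: [0.528, -0.0119, 0.2991]
ee_rot: [3.134, -0.0, -1.658]
force: [0.6, 0.6, -1.8]
width: 0.0137
gripper_force: 40.0
```

Call:
move_arm(
  rows="0 0 -8.6 -0.0305 -0.0005 0 0; 0 0 -8.6 -0.0305 -0.0035 0 0; 0 0 -8.6 -0.0305 -0.006 0 0; 0 0 -8.6 -0.03 -0.009 0 0; 0 0 -8.6 -0.029 -0.012 0 0; 0 0 -8.6 -0.028 -0.0145 0 0; 0 0 -8.6 -0.027 -0.017 0 0; 0 0 -8.6 -0.0255 -0.0195 0 0",
)

```text
t: 17.73
eef_pos: [0.5034, 0.2349, 0.2993]
ee_rot: [3.139, 0.007, -0.457]
force: [0.4, 0.3, -0.6]
width: 0.0133
gripper_force: 40.0
```

```bash
python3 - <<'E'
from pour import *
from h import *
np.set_printoptions(precision=3,suppress=True)
s,p,R=pose();print(s["q"],p,s["ee_rot"],s["width"])
go([.4535,.3541,.25],down(7.1),6,0)
a=arm.grab_frame("top")[0]
cv2.imwrite("pics/c5.png",cv2.resize(a[165:270,340:445],(420,420),interpolation=cv2.INTER_CUBIC))
E
```

```text
[ 0.785  0.13  -0.143 -0.006 -1.303  0.33 ] [0.503 0.235 0.299] [ 3.139  0.007 -0.457] 0.013286040083837597
0 0.1 -5.5 -0.0145 -0.0155 0.0083 0; 0 0.1 -5.5 -0.0137 -0.0164 0.0083 0; 0 0.1 -5.5 -0.0128 -0.0173 0.0083 0; 0 0.1 -5.5 -0.0119 -0.0181 0.0082 0; 0 0.1 -5.5 -0.0109 -0.0189 0.0082 0; 0 0.1 -5.5 -0.0098 -0.0196 0.0082 0;
```

View pics/c5.png

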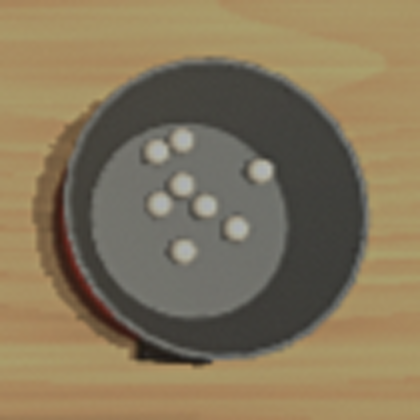

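All eight balls lie on the tub floor. Now I put the scoop back.

Call:
move_arm(
  rows="0 0 -5.5 -0.0145 -0.0155 0.0083 0; 0 0 -5.5 -0.0135 -0.0165 0.0083 0; 0 0 -5.5 -0.013 -0.0175 0.0083 0; 0 0 -5.5 -0.012 -0.018 0.0083 0; 0 0 -5.5 -0.011 -0.019 0.0083 0; 0 0 -5.5 -0.01 -0.0195 0.0083 0; 0 0 0 0 0 0.02 0; 0 0 0 0 0 0.02 0",
)

```text
t: 18.77
eef_pos: [0.4539, 0.3543, 0.2095]
ee_rot: [-3.14, 0.007, 0.115]
force: [0.5, -0.2, -1.1]
width: 0.0137
gripper_force: 40.0
```

```bash
python3 - <<'E'
from pour import *
np.set_printoptions(precision=4,suppress=True)
s,p,R=pose();print(p,s["ee_rot"],s["force"])
go([.4535,.3541,.071],down(7.1),7,0)
E
```

```text
[0.4539 0.3543 0.2095] [-3.1401  0.0069  0.1145] [ 0.4988 -0.242  -1.098 ]
0 0.1 -0.1 0.0001 0 0.0198 0; 0 0.1 -0.1 0.0001 0 0.0198 0; 0 0.1 -0.1 0 0 0.0198 0; 0 0.1 -0.1 0 0 0.0198 0; 0 0.1 -0.1 0 0 0.0198 0; 0 0.1 -0.1 0 0 0.0198 0; 0 0.1 -0.1 0 0 0.0198 0;
```

Call:
move_arm(
  rows="0 0.1 0 0 0 0.02 0; 0 0.1 0 0 0 0.02 0; 0 0.1 0 0 0 0.02 0; 0 0.1 0 0 0 0.02 0; 0 0 0 0 0 0.02 0; 0 0 0 0 0 0.02 0; 0 0 0 0 0 0.01 0; 0 0 0 0 0 0 0",
)

```text
t: 19.77
eef_pos: [0.4538, 0.3541, 0.079]
ee_rot: [-3.141, 0.001, 0.114]
force: [-0.6, -0.2, -1.0]
width: 0.0139
gripper_force: 40.0
```

Call:
move_arm(
  rows="0 0 0 0 0 0.003 0; 0 0 0 0 0 0.002 0; 0 0 0 0 0 0.002 0; 0 0 0 0 0 0 0",
)

```text
t: 20.27
eef_pos: [0.4539, 0.3543, 0.072]
ee_rot: [-3.14, 0.0, 0.114]
force: [0.2, -0.1, -0.2]
width: 0.0139
gripper_force: 40.0
```

Call:
move_arm(
  rows="0 0 0 0 0 0.002 0; 0 0 0 0 0 0.0015 0; 0 0 0 0 0 0.001 0; 0 0 0 0 0 0 0",
)

```text
t: 20.78
eef_pos: [0.4539, 0.3544, 0.0675]
ee_rot: [-3.14, 0.0, 0.114]
force: [0.0, -0.0, -1.6]
width: 0.0138
gripper_force: 40.0
```

Call:
move_arm(
  rows="0 0 0 0 0 0.001 0; 0 0 0 0 0 0 0",
)

```text
t: 21.02
eef_pos: [0.454, 0.3546, 0.0674]
ee_rot: [-3.14, -0.0, 0.114]
force: [-3.3, -0.2, 6.4]
width: 0.0137
gripper_force: 40.0
```

Contact with the bench, +6 N. I release, retreat upward and look.

Call:
move_arm(
  rows="0 0 0 0 0 -0.0005 0.02; 0 0 0 0 0 0 0.04; 0 0 0 0 0 0 0.06; 0 0 0 0 0 0 0.0876; 0 0 0 0 0 0 0.0876; 0 0 0 0 0 0 0.0876; 0 0 0 0 0 -0.02 0.0876; 0 0 0 0 0 -0.04 0.0876",
)

```text
t: 22.02
eef_pos: [0.4531, 0.3533, 0.1261]
ee_rot: [3.14, 0.003, 0.114]
force: [0.8, 0.2, 0.3]
width: 0.0838
gripper_force: 0.0
```

Call:
move_arm(
  rows="0 0 0 0 0 -0.05 0.0876; 0 0 0 0 0 -0.05 0.0876; 0 0 0 0 0 -0.05 0.0876; 0 0 0 0 0 -0.02 0.0876",
)

```text
t: 22.52
eef_pos: [0.4547, 0.3547, 0.3008]
ee_rot: [-3.137, -0.004, 0.114]
force: [-0.2, -0.0, -0.4]
width: 0.0875
gripper_force: 0.0
```

```bash
python3 - <<'E'
from pour import *
from h import *
np.set_printoptions(precision=4,suppress=True)
s,p,R=pose();print(p,s["ee_rot"],s["q"],s["width"])
b,d=arm.grab_frame("side");W=cloud("side",d)
Q=W[275:350,170:275].reshape(-1,3);c=b[275:350,170:275].reshape(-1,3)
H=(c[:,2]<60)&(Q[:,2]>.08)&(Q[:,2]<.1);print(Q[H].mean(0),rect(Q[H]))
S=(c[:,2]>90)&(c[:,1]<60)&(Q[:,2]>.005)&(Q[:,2]<.06);print(rect(Q[S]))
cv2.imwrite("pics/c6.png",cv2.resize(b[250:360,150:300],(600,440)))
# knob: tool x along bar x (yaw 27), or half turn; q1 there
r=np.hypot(.5375,-.0435);q1=np.degrees(np.arctan2(-.0435,.5375)+np.arcsin(.192/r));print("q1",q1,"q6 home/third",27+90-q1,-45+90-q1)
go([.5375,-.0435,.20],down(27),10,.0876)
E
```

```text
[0.4547 0.3547 0.3008] [-3.1369 -0.0036  0.1141] [ 1.0015  0.1577 -0.1088 -0.0002 -1.2984  0.6835] 0.08748980301671783
[0.453  0.3578 0.0878] (array([456.1, 355.8]), array([84.2, 15.4]), 6.5)
(array([429.4, 350.5]), array([134.6,  75. ]), 6.6)
q1 16.230639711287335 q6 home/third 100.76936028871266 28.769360288712665
0 0 -2 0.0175 0.0392 0.0101 0.0876; 0 0 -2 0.013 0.0406 0.0101 0.0876; 0 0 -2 0.0084 0.0415 0.0101 0.0876; 0 0 -2 0.0038 0.0419 0.0101 0.0876; 0 0 -2 -0.0009 0.0418 0.0101 0.0876; 0 0 -2 -0.0054 0.0412 0.0101 0.0876; 0 0 -2 -0.0099 0.0401 0.0101 0.0876; 0 0 -2 -0.0141 0.0385 0.0101 0.0876;
0 0 -2 -0.0182 0.0364 0.0102 0.0876; 0 0 -2 -0.0219 0.0339 0.0102 0.0876;
```

View pics/c6.png

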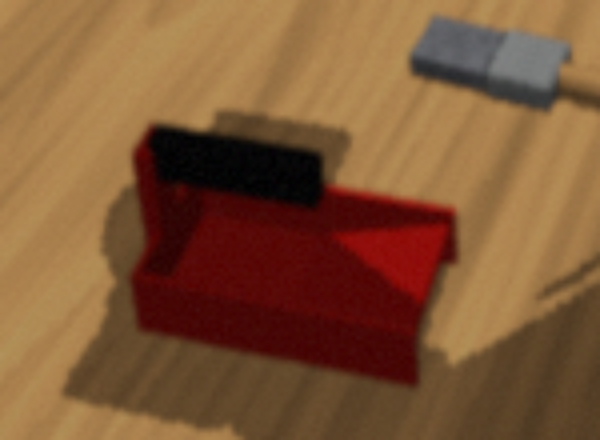

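The scoop stands upright and empty at its old place. Now the knob.

Call:
move_arm(
  rows="0 0 -2 0.0175 0.039 0.01 0.0876; 0 0 -2 0.013 0.0405 0.01 0.0876; 0 0 -2 0.0085 0.0415 0.01 0.0876; 0 0 -2 0.004 0.042 0.01 0.0876; 0 0 -2 -0.001 0.042 0.01 0.0876; 0 0 -2 -0.0055 0.041 0.01 0.0876; 0 0 -2 -0.01 0.04 0.01 0.0876; 0 0 -2 -0.014 0.0385 0.01 0.0876",
)

```text
t: 23.58
eef_pos: [0.543, 0.0347, 0.2159]
ee_rot: [-3.14, 0.0, 0.394]
force: [-0.1, -0.4, 0.1]
width: 0.0878
gripper_force: 0.0
```

Call:
move_arm(
  rows="0 0 -2 -0.018 0.0365 0.01 0.0876; 0 0 -2 -0.022 0.034 0.01 0.0876; 0 0 0 0 0 0 0.0876; 0 0 0 0 0 0 0.0876",
)

```text
t: 24.08
eef_pos: [0.5346, -0.0446, 0.1964]
ee_rot: [-3.14, -0.0, 0.462]
force: [-0.7, 0.6, -0.2]
width: 0.0878
gripper_force: 0.0
```

```bash
python3 - <<'E'
from plan import *
np.set_printoptions(precision=4,suppress=True)
s,p,R=pose();print(p,s["ee_rot"],s["q"])
go([.5385,-.0443,.12],down(27),4,.06);go([.5385,-.0443,.073],down(27),4,.06,start=(np.array([.5385,-.0443,.12]),down(27)))
E
```

```text
[ 0.5346 -0.0446  0.1964] [-3.1404 -0.0003  0.4621] [ 0.2814  0.1611 -0.3479 -0.0014 -1.0617  1.7522]
0 0 -0.1 0.0009 0.0004 0.0191 0.06; 0 0 -0.1 0.0009 0.0004 0.0191 0.06; 0 0 -0.1 0.0009 0.0004 0.0191 0.06; 0 0 -0.1 0.0009 0.0004 0.0191 0.06; 
0 0 0 0 0 0.0117 0.06; 0 0 0 0 0 0.0117 0.06; 0 0 0 0 0 0.0118 0.06; 0 0 0 0 0 0.0117 0.06;
```

Call:
move_arm(
  rows="0 0 -0.1 0.001 0.0004 0.019 0.06; 0 0 -0.1 0.001 0.0004 0.019 0.06; 0 0 -0.1 0.001 0.0004 0.019 0.06; 0 0 -0.1 0.001 0.0004 0.019 0.06; 0 0 0 0 0 0.012 0.06; 0 0 0 0 0 0.012 0.06; 0 0 0 0 0 0.012 0.06; 0 0 0 0 0 0.011 0.06",
)

```text
t: 25.08
eef_pos: [0.539, -0.0439, 0.073]
ee_rot: [-3.14, -0.001, 0.47]
force: [-0.3, 0.1, -0.7]
width: 0.0597
gripper_force: 0.0
```

Call:
move_arm(
  rows="0 0 0 0 0 0 0.06; 0 0 0 0 0 0 0.05; 0 0 0 0 0 0 0.035; 0 0 0 0 0 0 0.025; 0 0 0 0 0 0 0.018; 0 0 0 0 0 0 0.01; 0 0 0 0 0 0 0; 0 0 0 0 0 0 0",
  squeeze=10,
)

```text
t: 26.08
eef_pos: [0.5392, -0.0446, 0.0736]
ee_rot: [-3.141, -0.0, 0.47]
force: [1.3, -4.7, -0.4]
width: 0.0143
gripper_force: 10.0
```

```bash
python3 - <<'E'
from plan import *
np.set_printoptions(precision=4,suppress=True)
s,p,R=pose();print(s["t"],p,s["ee_rot"],s["force"],s["moment"],s["width"],s["gripper_force"])
E
```

```text
26.075 [ 0.5392 -0.0446  0.0736] [-3.1412 -0.0003  0.4702] [ 1.3269 -4.7299 -0.444 ] [-1.9221 -0.6574  0.0137] 0.014251042115439639 9.994525238871574
```

Call:
move_arm(
  rows="0 0 0 0 0.0005 0 0; 0 0 0 0 0 0 0; 0 0 1 0 0 0 0; 0 0 3 0 0 0 0; 0 0 4 0 0 0 0; 0 0 4 0 0 0 0; 0 0 4 0 0 0 0; 0 0 4 0 0 0 0",
  squeeze=55,
)

```text
t: 27.08
eef_pos: [0.5394, -0.0452, 0.0736]
ee_rot: [-3.141, -0.0, 0.118]
force: [3.9, -8.9, -1.4]
width: 0.0136
gripper_force: 55.0
```

```bash
python3 - <<'E'
from plan import *
np.set_printoptions(precision=4,suppress=True)
s,p,R=pose();print(s["t"],p,s["ee_rot"],s["force"],s["moment"],s["width"],s["gripper_force"])
E
```

```text
27.075 [ 0.5394 -0.0452  0.0736] [-3.1413 -0.      0.1179] [ 3.8558 -8.8613 -1.4162] [-3.241  -1.0164 -0.043 ] 0.013638829439714693 55.00022113323212
```

Call:
move_arm(
  rows="0 0 4 0.0002 0.0005 0 0; 0 0 4 0.0002 0.0005 0 0; 0 0 4 0 0 0 0; 0 0 4 0 0 0 0; 0 0 4 0 0 0 0; 0 0 4 0 0 0 0",
)

```text
t: 27.82
eef_pos: [0.5393, -0.046, 0.0736]
ee_rot: [-3.141, 0.001, -0.301]
force: [0.3, -6.3, 2.0]
width: 0.0138
gripper_force: 55.0
```

```bash
python3 - <<'E'
from plan import *
np.set_printoptions(precision=4,suppress=True)
s,p,R=pose();print(s["t"],p,s["ee_rot"],s["force"],s["moment"],s["width"],s["gripper_force"])
E
```

```text
27.825 [ 0.5393 -0.046   0.0736] [-3.1415  0.001  -0.3011] [ 0.3251 -6.2616  2.0084] [-2.4575 -0.1021 -0.1025] 0.013778514070768607 55.00163912773132
```

Call:
move_arm(
  rows="0 0 4 0.0002 0.0005 0 0; 0 0 4 0 0.0003 0 0; 0 0 4 0 0 0 0; 0 0 4 0 0 0 0; 0 0 4 0 0 0 0; 0 0 3 0 0 0 0; 0 0 0 0 0 0 0",
)

```text
t: 28.7
eef_pos: [0.5389, -0.0467, 0.0736]
ee_rot: [3.141, 0.001, -0.701]
force: [-1.4, -4.8, 3.8]
width: 0.0135
gripper_force: 55.0
```

```bash
python3 - <<'E'
from plan import *
from h import *
np.set_printoptions(precision=4,suppress=True)
s,p,R=pose();print(s["t"],p,s["ee_rot"],s["force"],s["moment"],s["width"],s["gripper_force"])
b=arm.grab_frame("side")[0]
cv2.imwrite("pics/c7.png",cv2.resize(b[150:240,200:300],(600,540),interpolation=cv2.INTER_CUBIC))
E
```

```text
28.7 [ 0.5389 -0.0467  0.0736] [ 3.1413  0.0014 -0.7012] [-1.4161 -4.8345  3.8285] [-1.9292  0.4817 -0.1467] 0.013464968688918381 55.01527190208435
```

View pics/c7.png

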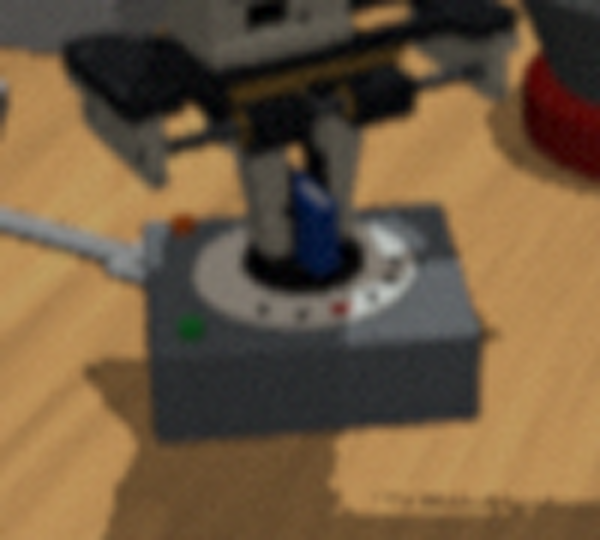

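The bar's near end points almost at the large red dot at (340,308). About 4.8° remain to the third stop.

Call:
move_arm(
  rows="0 0 2 0 0 0 0; 0 0 2 0 0 0 0; 0 0 0.8 0 0 0 0; 0 0 0 0 0 0 0; 0 0 0 0 0 0 0; 0 0 0 0 0 0 0; 0 0 0 0 0 0 0; 0 0 0 0 0 0 0",
)

```text
t: 29.75
eef_pos: [0.5388, -0.0469, 0.0736]
ee_rot: [3.141, 0.001, -0.784]
force: [-1.1, -5.7, 3.6]
width: 0.0137
gripper_force: 55.0
```

```bash
python3 - <<'E'
from plan import *
from h import *
np.set_printoptions(precision=4,suppress=True)
s,p,R=pose();print(s["t"],p,np.degrees(s["ee_rot"][2]),s["force"],s["moment"],s["width"],s["gripper_force"])
b,d=arm.grab_frame("side");W=cloud("side",d).reshape(-1,3);c=b.reshape(-1,3).astype(int)
G=(c[:,0]>c[:,2]+30)&(c[:,0]>50)&(c[:,2]<60)&(np.hypot(W[:,0]-.538,W[:,1]+.044)<.035)&(W[:,2]>.06)&(W[:,2]<.1)
T=W[G];print(G.sum(),T.mean(0),rect(T))
a,_=arm.grab_frame("top")
cv2.imwrite("pics/c8.png",np.hstack([cv2.resize(b[165:225,215:290],(400,320),interpolation=cv2.INTER_CUBIC),cv2.resize(a,(400,320))]))
E
```

```text
29.75 [ 0.5388 -0.0469  0.0736] -44.90669093825602 [-1.1282 -5.6833  3.6264] [-1.9992  0.582  -0.0083] 0.013650856570328577 54.99801993370056
52 [ 0.5242 -0.0281  0.0851] (array([532.9, -37.5]), array([11.5, 40.4]), 46.2)
```

View pics/c8.png

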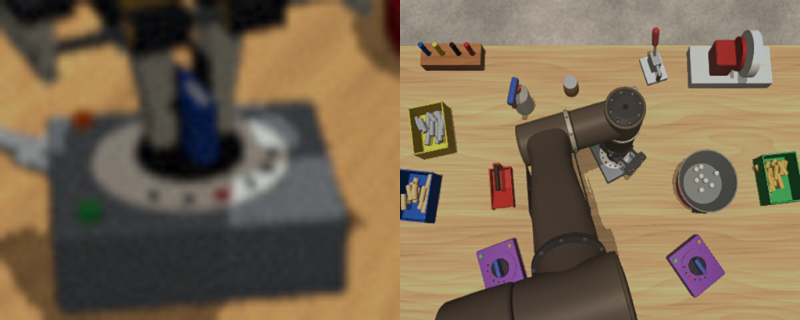

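The bar points to the third stop at about −45° with almost no torque about its axis. The balls are in the tub and the scoop is standing, so I hand in.

```bash
python3 -c "
from station import arm
print(arm.job_done())"
```

```text
the job is handed in; nothing more can be done
None
```

The job is handed in, result not reported: the last images show all eight balls in the tub and the scoop upright and empty, and the knob is held in the third stop at 55 N (tool turned about 72° from home).

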